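Nest the empty baking moulds and set aside the one that will not nest

TASK

Tidy up the three empty baking moulds on the counter: nest the two flared ones onto the started stack on the baking tray, each fully home and level, and stand the straight-sided one, which will not nest with them, upright on the floor of the shallow steel pan beside the one already there. Put each down rather than letting it drop, keep the stack standing on its tray, and leave the other things on the counter where they are.

Things in the scene. Friction and masses are not known exactly. Their poses are not given: they have to be found in the camera images.
- mould_a: one of the two loose flared moulds: open round stainless-steel baking mould, 62 mm tall, about 80 g: foot 36 mm across, flaring to 56 mm across 42 mm up; there a flat shoulder steps out to an upright band, 66 mm outside, 20 mm high, ending in the rim (mouth 61 mm inside). Origin at the centre of its underside, z up its axis. Starts upright on the bare counter.
- mould_b: the other loose flared mould, the same in every way as mould_a. Nested, a flared mould goes in until its shoulder sits on the rim below: its origin is then 20 mm above the other's, on the same axis, and its whole 20 mm band stands clear above that rim. Side play is over 9 mm at the mouth, under 2 mm when home. Any turn about the axis and either order will do.
- odd_mould: the loose straight-sided mould: open straight-sided round stainless-steel mould, 66 mm outside all the way down, 55 mm tall, wall 2.5 mm, about 90 g; too wide to enter a 61 mm mouth. Origin at the centre of its underside, z up. Starts upright on the bare counter. mould_a, mould_b and odd_mould stand at least 90 mm apart between centres, in any arrangement.
- stack_bottom: lower mould of the started stack, the same flared mould as mould_a, standing loose on the floor of the baking tray. Origin at the centre of its underside, z up.
- stack_top: second mould of the started stack, the same flared mould, nested home in stack_bottom (origin 20 mm above it). Its rim is 62 mm above its own origin, so 85 mm above the counter. Loose: the stack can be knocked over.
- tray: small aluminium baking tray, lined with paper, fixed to the counter, 240 mm (its x) by 165 mm (its y) with a 25 mm high rim; origin at the centre of its underside, its inner floor is 3 mm up. The stack stands on it.
- pan: shallow stainless gastronorm pan, fixed to the counter, 265 mm (its x) by 162 mm (its y) over its flange, 40 mm high; inside 233 by 130 mm; origin at the centre of its underside, inner floor 3 mm up. pan_mould stands in its +x half; its -x half is free: 55 mm from the origin along -x is a good place.
- pan_mould: a straight-sided mould just like odd_mould, already standing loose in the pan's +x half, 65 to 80 mm from the pan's origin. It stays in the pan, standing.
- glove_box: bystander: card box of disposable gloves, 120 x 240 x 80 mm, to the robot's left. Origin at the centre of its underside.
- pepper_mill: bystander: black pepper mill, 58 mm across, 202 mm tall, beyond the work. Origin at the centre of its underside.
- stirrer_cup: bystander: paper cup of wooden stirrers, 78 mm across, 115 mm tall over all, beyond the work. Origin at the centre of its underside.
- plate_stack: bystander: stack of square wooden plates, 170 x 170 x 90 mm, to the robot's right. Origin at the centre of its underside.
Not all that is in view belongs to the job. What is shaped like the stack_bottom but green or turquoise is not meant.

How it is judged:
By the outcome, as a careful person would: the job done as asked, in the order asked, and still so for the second after the job is handed in, with the robot touching nothing.
It also fails if it takes over 66 s, if anything falls off the work surface, if the arm or the gripper's body presses on something with over 40 N, if the wrist force passes 120 N, or if a joint passes its speed limit or range.

ROBOT

A 6-joint arm with a two-finger parallel gripper is mounted at the origin on the work surface. World frame = base frame: x ahead of the robot, y to its left, z up, the work surface at z = 0. Lengths are in m, angles in degrees, forces in N, time in s.
With the tool pointing down it reaches from about 0.3 to 0.775 m from the base axis. Payload 14.6 kg.
Tool frame: the origin (TCP) lies midway between the tips of the shut fingers; the grasp point (between the pads) lies 19 mm behind it (ctrl.pinch_z is the distance from the TCP to the grasp point, in m); z points along the fingers, x is the direction in which the jaws open and shut, and the axes are right-handed (so a half turn about z gives the same grasp; the last joint's range is limited). The gripper opens to 85 mm and grips with 20 to 120 N. Pads are 22 mm wide; open, the fingers measure 114 mm over their backs; the gripper's body (76 mm by 85 mm) begins 54 mm behind the grasp point. The pads swing forward as they close: fully open they stand 13 mm farther back than shut.
Start: joints at [68.434, 17.183, 87.147, -0, 75.671, -3.816], TCP at [0.168, 0.524, 0.231] pointing down, gripper open.
Joint ranges: [-173.82, 173.82], [-45.26, 126.66], [13.44, 144.39], [-59.66, 239.66], [0, 175.72], [-146.38, 146.38]. Speed limits (degrees/s): [127.2, 127.2, 147.25, 180, 180, 180].

INTERFACE

Orientations are given as a 3x3 rotation matrix whose columns are the frame's x, y, z axes.
In Python, from workcell import ctrl, imaging, ticket gives the robot as it stands. The module is installed in compiled form; this text tells all that it offers.
- The arm moves only by the shell command python3 -m creep 'ROWS' [FORCE]. ROWS is JSON, one flat list of numbers, 7 for each row, row after row: the shift along the world's x, y, z in m, then the turn, a rotation vector about the world's x, y, z in rad, then the closure, from 0 (fully open) to 1 (shut). A call has 1 to 5 rows; each row shifts and turns the commanded pose from where the row before left it; what a row does not reach is not made up. A row lasts 1/10 s, in which the tool goes at most 50 mm and 8.59 degrees, less where a joint would pass 70% of its speed; a pose out of reach is approached as far as the arm can. A call with a gripper value outside its range is refused whole. The fingers move at their own pace and stop on an object; FORCE is the grip in N (left out, the last holds). Time passes only in rows, so rows that do not move let the fingers close. It gives the time, the measured TCP pose, the force and the opening at its end, in the units of the state.
- ctrl.state(): the state, without advancing time (a new reading comes with each control period).
- imaging.camera(name): name is "scene" or "top"; returns the picture (420x560x3 uint8, blue, green, red); there is no depth.
- imaging.camera_info(name): a dict with "intrinsics" (3x3 intrinsics, pixels), "view" (4x4, takes a point from world to camera coordinates). Camera axes: x right, y down, z forward; pixel columns grow to the right and rows downward; lengths in m; the calibration is good to about 2 mm. A picture is of the moment at which its call begins. camera_info takes no time and is no camera call.
- ticket.hand_in(): hands the job in, once; it reports no verdict.
The state is a dict: "t": time; "q": joint angles; "joint_vel": joint speeds; "tau": joint torques, N m; "tcp_pos": TCP position; "eef_rot": TCP orientation; "ft_force": force on the tool from outside, world axes, zero at the start; "wrist_torque": the same for the moment, N m; "finger_gap": finger opening in m.
Only numpy, scipy, OpenCV 4.12 (cv2) and the standard library are available. Lean on these libraries where they do the work, as an engineer would, in place of code of your own. Each camera call takes 0.05 s, during which the arm holds its last target.

## Working session

There is one attempt and no reset: what is moved stays moved. The work goes in short steps, Python scripts to look and compute and a shell command to move; the robot and the scene stay as the last step left them, time stands still between calls to the robot, and variables do not carry over. Pictures are saved under pics/ and viewed, and the job is handed in when it is done.

```bash
ls; mkdir -p pics
python3 - <<'E'
from workcell import ctrl, imaging
import cv2
for n in("scene","top"):
    cv2.imwrite(f"pics/{n}0.png",imaging.camera(n)); i=imaging.camera_info(n); print(n,i["intrinsics"],i["view"])
print(ctrl.state(), ctrl.pinch_z)
E
```

```text
pics
scene [[416.43050612   0.         284.56317989]
 [  0.         416.43050612 208.69491596]
 [  0.           0.           1.        ]] [[-0.42496123  0.90520785  0.00258966  0.23851986]
 [ 0.69460964  0.32792504 -0.64029885 -0.37506629]
 [-0.58045276 -0.27030338 -0.76812152  1.64733233]
 [ 0.          0.          0.          1.        ]]
top [[529.62211742   0.         283.78942634]
 [  0.         529.62211742 216.02757059]
 [  0.           0.           1.        ]] [[-1.60338589e-02 -9.99870844e-01 -1.10034847e-03 -1.93347832e-03]
 [-9.98379782e-01  1.60700190e-02 -5.45854000e-02  5.88471432e-01]
 [ 5.45960326e-02  2.23351066e-04 -9.98508499e-01  2.03140770e+00]
 [ 0.00000000e+00  0.00000000e+00  0.00000000e+00  1.00000000e+00]]
{'t': 0.1, 'q': array([ 6.84331263e+01,  1.72127912e+01,  8.71768268e+01, -2.72082687e-05,
        7.56708568e+01, -3.81507498e+00]), 'joint_vel': array([-0.08551548, -0.13849595, -0.15536898, -0.04300153,  0.09884476,
       -0.00018593]), 'tau': array([ 2.93240097e-03, -5.44380534e+01, -3.62369514e+01,  1.40400519e-05,
        3.00352011e-03, -4.04513526e-05]), 'tcp_pos': array([0.16760905, 0.52361624, 0.23077413]), 'eef_rot': array([[ 3.04893882e-01,  9.52386251e-01, -3.87554730e-04],
       [ 9.52385747e-01, -3.04894120e-01, -9.81759066e-04],
       [-1.05317699e-03, -6.97692677e-05, -9.99999443e-01]]), 'ft_force': array([ 0.01415791, -0.61539133, -0.07154921]), 'wrist_torque': array([-0.06204359, -0.02394804, -0.033662  ]), 'finger_gap': 0.08544102130982915} 0.0187
```

View pics/scene0.png

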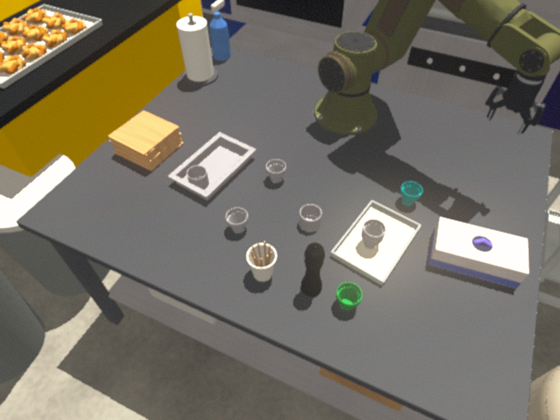

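View pics/top0.png

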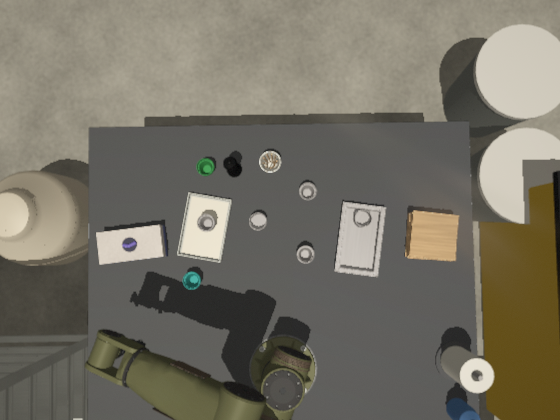

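The scene view shows grey loose moulds at (276,172), (237,221) and (311,219), which are (306,253), (307,190) and (258,220) in the top view. The stack is on the tray at (373,234). The pan holds pan_mould at (197,174). The green (349,296) and turquoise (411,194) moulds are decoys. I'll zoom in to find the straight-sided one.

Run:
```python
import cv2, numpy as np
s=cv2.imread("pics/scene0.png");t=cv2.imread("pics/top0.png")
def c(im,x,y,r=22): return cv2.resize(im[y-r:y+r,x-r:x+r],(264,264),interpolation=cv2.INTER_CUBIC)
A=np.hstack([c(s,276,172),c(s,237,221),c(s,311,219)])
B=np.hstack([c(t,306,253),c(t,307,190),c(t,258,220)])
cv2.imwrite("pics/crop0.png",np.vstack([A,B]))
A=np.hstack([c(s,373,234),c(s,197,174)]);B=np.hstack([c(t,207,221),c(t,362,218)])
cv2.imwrite("pics/crop1.png",np.vstack([A,B]))
```

```text
(no output)
```

View pics/crop0.png

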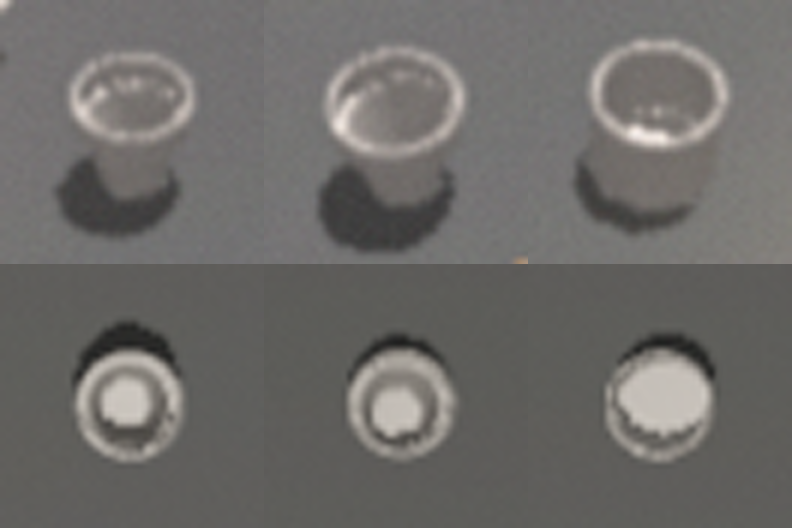

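View pics/crop1.png

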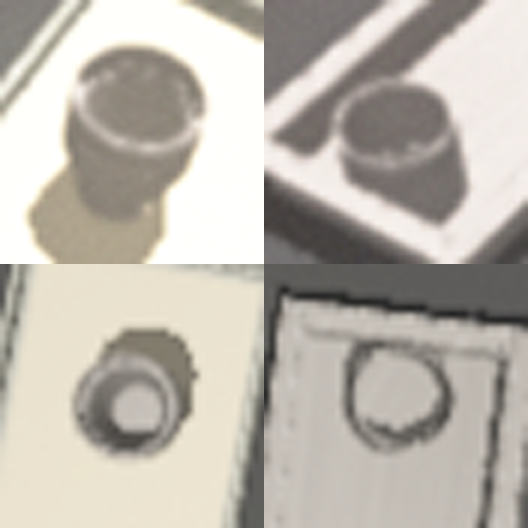

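Third (scene (311,219), top (258,220)) is clearly the straight-sided odd_mould; the other two have narrow feet below wide bands, so they are the flared ones. Next I'll measure the rims.

```bash
cat > h.py <<'E'
import cv2, numpy as np
from workcell import imaging
I={n:imaging.camera_info(n) for n in("scene","top")}
def ray(n,px,z):
    K=I[n]["intrinsics"];V=np.array(I[n]["view"]);R=V[:3,:3];o=-R.T@V[:3,3]
    d=R.T@np.linalg.solve(K,[px[0],px[1],1.]); return o+d*(z-o[2])/d[2]
def both(a,b):
    # least squares intersection
    A=np.zeros((3,3));c=np.zeros(3)
    for n,p in(("scene",a),("top",b)):
        p0=ray(n,p,0);p1=ray(n,p,.1);d=(p1-p0)/np.linalg.norm(p1-p0);P=np.eye(3)-np.outer(d,d);A+=P;c+=P@p0
    return np.linalg.solve(A,c)
def proj(n,p):
    V=np.array(I[n]["view"]);q=I[n]["intrinsics"]@(V[:3,:3]@p+V[:3,3]);return q[:2]/q[2]
E
python3 - <<'E'
from h import *
s=cv2.imread("pics/scene0.png");t=cv2.imread("pics/top0.png")
# top: bright-than-counter blobs ; enclosing circle of hull
g=cv2.cvtColor(t,cv2.COLOR_BGR2GRAY);G=cv2.cvtColor(s,cv2.COLOR_BGR2GRAY)
def fit(im,x,y,r,k,off):
    c=cv2.resize(im[y-r:y+r,x-r:x+r],None,fx=k,fy=k,interpolation=cv2.INTER_CUBIC)
    m=(c>np.median(c)+off).astype(np.uint8)
    cs,_=cv2.findContours(m,cv2.RETR_EXTERNAL,cv2.CHAIN_APPROX_NONE)
    cc=max(cs,key=cv2.contourArea);h=cv2.convexHull(cc)
    e=cv2.fitEllipse(h); f=lambda p:((p[0]+.5)/k-.5+x-r,(p[1]+.5)/k-.5+y-r)
    return f(e[0]),np.array(e[1])/k,e[2]
for nm,a,b,h in(("m1",(276,165),(306,254),.062),("m2",(237,215),(307,191),.062),("odd",(311,213),(258,221),.055)):
    T=fit(g,*b,14,8,18);S=fit(G,*a,14,8,22)
    print(nm,"top",np.round(T[0],2),T[1].round(1),ray("top",T[0],h).round(4),"scene",np.round(S[0],2),S[1].round(1),ray("scene",S[0],h).round(4),"tri",both(S[0],T[0]).round(4))
E
```

```text
m1 top [305.12 254.31] [18.4 18.6] [ 0.4403 -0.0894  0.062 ] scene [275.47 165.69] [15.3 21.5] [ 0.4366 -0.0918  0.062 ] tri [ 0.4405 -0.0895  0.0664]
m2 top [307.43 191.06] [18.2 18.4] [ 0.6791 -0.1025  0.062 ] scene [236.23 215.5 ] [18.4 23.8] [ 0.6757 -0.1049  0.062 ] tri [ 0.6788 -0.1025  0.0667]
odd top [257.29 221.27] [18.5 18.6] [0.5679 0.0893 0.055 ] scene [310.36 212.1 ] [18.6 23.5] [0.5643 0.0871 0.055 ] tri [0.5679 0.0888 0.0597]
```

Run:
```python
from h import *
s=cv2.imread("pics/scene0.png");t=cv2.imread("pics/top0.png")
def up(im,x,y,r,k=8): return cv2.resize(im[y-r:y+r,x-r:x+r],None,fx=k,fy=k,interpolation=cv2.INTER_CUBIC).astype(int)
out=[]
for im,(x,y) in((t,(206,221)),(s,(373,232))):
    c=up(im,x,y,18); hsv=cv2.cvtColor(np.clip(c,0,255).astype(np.uint8),cv2.COLOR_BGR2HSV)
    print(np.percentile(hsv[...,1],[5,25,50,75,95]))
    m=((hsv[...,1]<32)&(hsv[...,2]<225)|(hsv[...,1]<24)&(hsv[...,2]<240)).astype(np.uint8)
    out+= [np.clip(c,0,255).astype(np.uint8),cv2.cvtColor(m*255,cv2.COLOR_GRAY2BGR), cv2.cvtColor(np.clip(hsv[...,1]*4,0,255).astype(np.uint8),cv2.COLOR_GRAY2BGR)]
    g=cv2.cvtColor(np.clip(c,0,255).astype(np.uint8),cv2.COLOR_BGR2GRAY)
    if im is t:
        H=cv2.HoughCircles(cv2.GaussianBlur(g,(9,9),0),cv2.HOUGH_GRADIENT,1,20,param1=80,param2=15,minRadius=64,maxRadius=84)
        print(H[0][:4], [((h[0]+.5)/8-.5+x-18,(h[1]+.5)/8-.5+y-18,h[2]/8) for h in H[0][:4]])
o=np.vstack([np.hstack(out[:3]),np.hstack(out[3:])]);cv2.imwrite("pics/st.png",cv2.resize(o,(792,528)))
```

```text
[18. 28. 29. 30. 37.]
[[146.5 157.5  74.3]] [(np.float32(205.875), np.float32(222.25), np.float32(9.2875))]
[ 2.  3. 27. 36. 48.]
```

View pics/st.png

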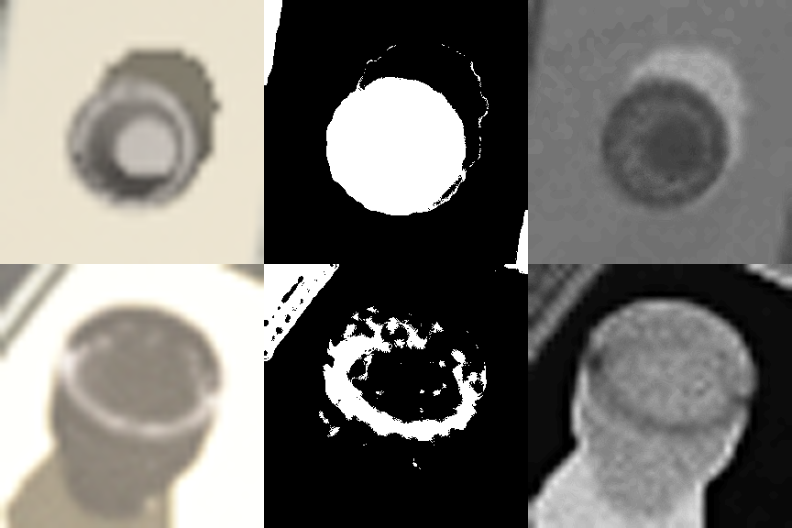

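Run:
```python
from h import *
T=(205.9,222.2);S=(373.8,228.0)
print(ray("top",T,.085),ray("scene",S,.085),both(S,T))
# pan: outline from top+scene ; pan_mould
t=cv2.imread("pics/top0.png");s=cv2.imread("pics/scene0.png")
cv2.imwrite("pics/pan.png",np.hstack([cv2.resize(t[190:285,325:395],None,fx=6,fy=6,interpolation=cv2.INTER_CUBIC),cv2.resize(s[130:200,165:260],(380,280)).copy() if 0 else np.zeros((570,1,3),np.uint8)]))
cv2.imwrite("pics/pan2.png",cv2.resize(s[128:202,165:262],None,fx=8,fy=8,interpolation=cv2.INTER_CUBIC))
```

```text
[0.56619802 0.27975522 0.085     ] [0.56463412 0.28032637 0.085     ] [0.56601259 0.27999418 0.08650827]
```

View pics/pan.png

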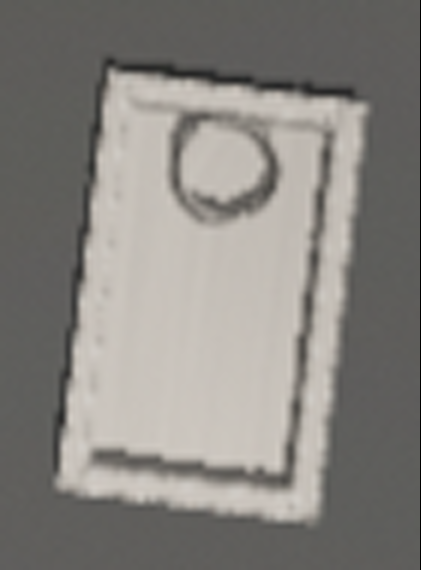

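View pics/pan2.png

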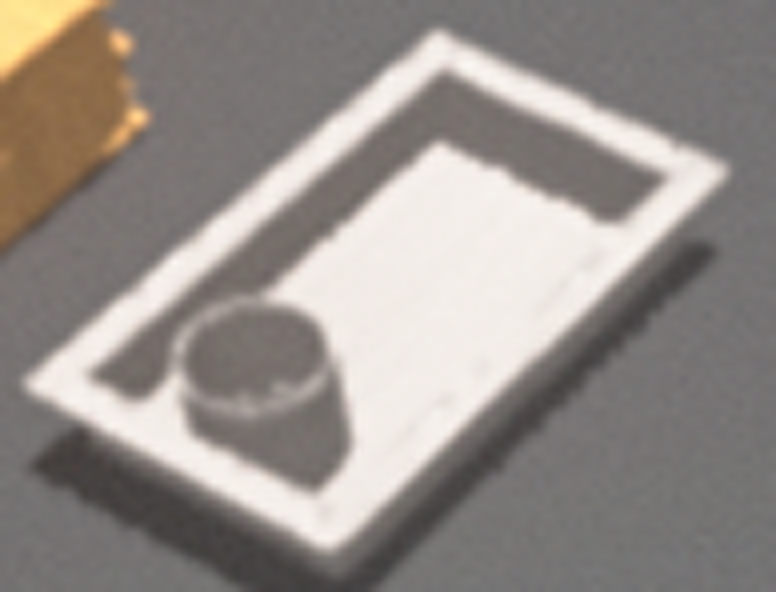

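Run:
```python
from h import *
for n,cs,k,o in(("top",[(110,68),(367,103),(317,522),(58,487)],6,(325,190)),("scene",[(25,383),(332,552),(730,168),(437,32)],8,(165,128))):
    P=np.array([ray(n,((x+.5)/k-.5+o[0],(y+.5)/k-.5+o[1]),.04)[:2] for x,y in cs])
    c=P.mean(0);ax=(P[0]-P[3]+P[1]-P[2]);L=np.linalg.norm(ax)/2;ax/=2*L
    print(n,P.round(4).tolist(),"c",c.round(4),"len",L.round(4),"far axis",ax.round(3),"target",(c-.055*ax).round(4))
p=ray("top",(325+223/6-.4,190+165/6-.4),.058);print(p)
p=ray("scene",(165+254/8-.4,128+355/8-.4),.058);print(p)
```

```text
top [[0.6413, -0.2385], [0.6163, -0.4018], [0.3511, -0.3631], [0.3758, -0.1997]] c [ 0.4961 -0.3008] len 0.2681 far axis [ 0.99  -0.144] target [ 0.4417 -0.2928]
scene [[0.6093, -0.4029], [0.6346, -0.2391], [0.3691, -0.2014], [0.3449, -0.3644]] c [ 0.4895 -0.302 ] len 0.2677 far axis [ 0.99  -0.142] target [ 0.4351 -0.2941]
[ 0.57725576 -0.30648377  0.058     ]
[ 0.56936753 -0.31396032  0.058     ]
```

```bash
python3 -m creep '[0.01,-0.02,0,0,0,0,0, 0.019,-0.043,0,0,0,0,0, 0.019,-0.043,0,0,0,0,0, 0.019,-0.043,0,0,0,0,0, 0.019,-0.043,0,0,0,0,0]' 25
```

```text
t: 0.6
tcp_pos: [0.2538, 0.33, 0.231]
eef_rot: [[0.304, 0.953, -0.0], [0.953, -0.304, -0.0], [-0.0, -0.0, -1.0]]
ft_force: [1.6, 0.0, -0.2]
finger_gap: 0.0855
```

```bash
python3 -m creep '[0.019,-0.043,0,0,0,0,0, 0.019,-0.043,0,0,0,0,0, 0.019,-0.043,0,0,0,0,0, 0.019,-0.043,0,0,0,0,0, 0.019,-0.043,-0.01,0,0,0,0]'
```

```text
t: 1.1
tcp_pos: [0.3493, 0.1151, 0.2221]
eef_rot: [[0.305, 0.952, 0.002], [0.952, -0.305, 0.001], [0.001, 0.002, -1.0]]
ft_force: [1.0, 1.0, -0.2]
finger_gap: 0.0857
```

```bash
python3 -m creep '[0.018,-0.042,-0.01,0,0,0,0, 0.018,-0.042,-0.01,0,0,0,0, 0.018,-0.042,-0.015,0,0,0,0, 0.018,-0.042,-0.015,0,0,0,0, 0.017,-0.0376,-0.02,0,0,0,0]'; python3 -m creep '[0,0,-0.03,0,0,0,0, 0,0,0,0,0,0,0]'
python3 - <<'E'
from h import *
for n in("scene","top"): cv2.imwrite(f"pics/{n}1.png",imaging.camera(n))
s=cv2.imread("pics/scene1.png");t=cv2.imread("pics/top1.png")
cv2.imwrite("pics/v1.png",np.hstack([cv2.resize(s[110:200,230:320],(390,390),interpolation=2),cv2.resize(t[215:305,260:350],(390,390),interpolation=2)]))
E
```

```text
t: 1.6
tcp_pos: [0.4382, -0.0911, 0.1509]
eef_rot: [[0.306, 0.952, 0.001], [0.952, -0.306, -0.0], [0.0, 0.001, -1.0]]
ft_force: [0.4, 0.5, -0.3]
finger_gap: 0.0852
t: 1.8
tcp_pos: [0.4358, -0.089, 0.1181]
eef_rot: [[0.307, 0.952, -0.006], [0.952, -0.307, 0.002], [-0.0, -0.007, -1.0]]
ft_force: [-0.6, -0.6, 1.6]
finger_gap: 0.0853
```

View pics/v1.png

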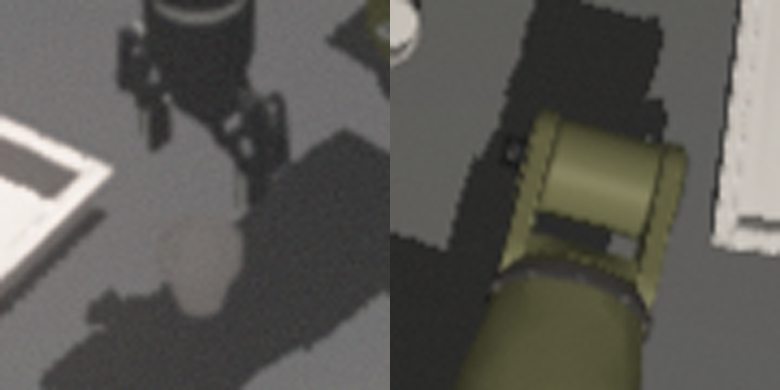

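```bash
python3 -m creep '[0.001,-0.0015,-0.03,0,0,0,0, 0,0,-0.03,0,0,0,0, 0,0,-0.02,0,0,0,0, 0,0,0,0,0,0,0, 0,0,0,0,0,0,0.1]';  python3 -m creep '[0,0,0,0,0,0,0.15, 0,0,0,0,0,0,0.2, 0,0,0,0,0,0,0.25, 0,0,0,0,0,0,0.3, 0,0,0,0,0,0,0.4]' 25
```

```text
t: 2.4
tcp_pos: [0.4395, -0.09, 0.0429]
eef_rot: [[0.304, 0.953, 0.002], [0.953, -0.304, -0.0], [0.0, 0.002, -1.0]]
ft_force: [0.4, -0.4, 0.1]
finger_gap: 0.077
t: 2.9
tcp_pos: [0.4397, -0.0906, 0.0428]
eef_rot: [[0.305, 0.952, 0.003], [0.952, -0.305, -0.001], [0.0, 0.003, -1.0]]
ft_force: [-1.2, 0.1, 11.2]
finger_gap: 0.0654
```

```bash
python3 -m creep '[0,0,0,0,0,0,0.6, 0,0,0.005,0,0,0,0.6, 0,0,0.02,0,0,0,0.6, 0,0,0.04,0,0,0,0.6, 0,0,0.04,0,0,0,0.6]' 25; python3 -m creep '[0,0,0.02,0,0,0,0.6, 0,0,0,0,0,0,0.6]'
python3 - <<'E'
from h import *
for n in("scene","top"): cv2.imwrite(f"pics/{n}2.png",imaging.camera(n))
s=cv2.imread("pics/scene2.png");t=cv2.imread("pics/top2.png")
cv2.imwrite("pics/v2.png",np.hstack([cv2.resize(s[90:190,220:320],(390,390),interpolation=2),cv2.resize(t[215:305,260:350],(390,390),interpolation=2)]))
E
```

```text
t: 3.4
tcp_pos: [0.4382, -0.0901, 0.1478]
eef_rot: [[0.305, 0.952, -0.001], [0.952, -0.305, 0.0], [-0.0, -0.001, -1.0]]
ft_force: [0.8, 0.9, -0.2]
finger_gap: 0.0648
t: 3.6
tcp_pos: [0.4397, -0.0906, 0.1695]
eef_rot: [[0.305, 0.952, 0.005], [0.952, -0.305, -0.002], [0.0, 0.006, -1.0]]
ft_force: [0.5, 0.2, -1.6]
finger_gap: 0.065
```

View pics/v2.png

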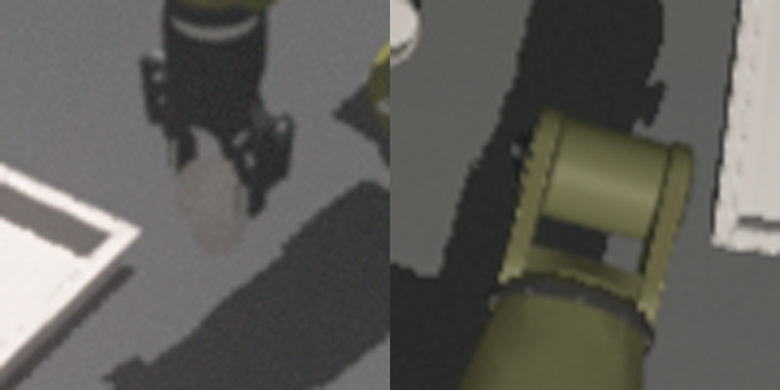

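Run:
```python
from h import *
s=cv2.imread("pics/scene2.png")
c=cv2.resize(s[115:160,250:300],None,fx=12,fy=12,interpolation=2).astype(float)
cv2.imwrite("pics/v2b.png",np.clip(c*1.8-20,0,255))
```

```text
[ WARN:0@0.669] global loadsave.cpp:1063 imwrite_ Unsupported depth image for selected encoder is fallbacked to CV_8U.
```

View pics/v2b.png

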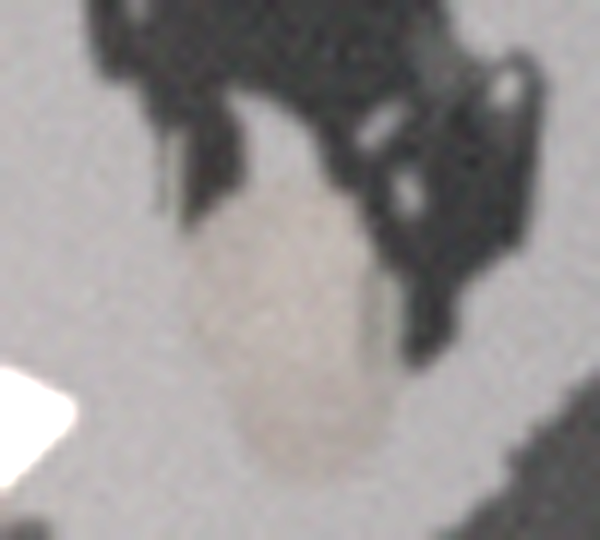

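```bash
python3 -m creep '[0.007,0.02,0,0,0,0,0.6, 0.014,0.041,0,0,0,0,0.6, 0.014,0.041,0,0,0,0,0.6, 0.014,0.041,0,0,0,0,0.6, 0.014,0.041,0,0,0,0,0.6]';  python3 -m creep '[0.014,0.041,0,0,0,0,0.6, 0.014,0.041,0,0,0,0,0.6, 0.014,0.041,0,0,0,0,0.6, 0.0135,0.041,0,0,0,0,0.6, 0.007,0.0225,0,0,0,0,0.6]'; python3 -m creep '[0,0,0,0,0,0,0.6, 0,0,0,0,0,0,0.6, 0,0,0,0,0,0,0.6]'
python3 - <<'E'
from h import *
for n in("scene","top"): cv2.imwrite(f"pics/{n}3.png",imaging.camera(n))
s=cv2.imread("pics/scene3.png");t=cv2.imread("pics/top3.png")
cv2.imwrite("pics/v3.png",np.hstack([cv2.resize(s[170:260,325:415],(390,390),interpolation=2),cv2.resize(t[175:265,160:250],(390,390),interpolation=2)]))
E
```

```text
t: 4.2
tcp_pos: [0.5014, 0.0954, 0.1648]
eef_rot: [[0.305, 0.952, -0.002], [0.952, -0.305, -0.0], [-0.001, -0.002, -1.0]]
ft_force: [1.2, -1.0, -0.4]
finger_gap: 0.0651
t: 4.7
tcp_pos: [0.5638, 0.2829, 0.164]
eef_rot: [[0.303, 0.953, -0.003], [0.953, -0.303, -0.001], [-0.002, -0.002, -1.0]]
ft_force: [0.3, -0.2, 0.0]
finger_gap: 0.0652
t: 5.0
tcp_pos: [0.5638, 0.2793, 0.1654]
eef_rot: [[0.306, 0.952, -0.001], [0.952, -0.306, -0.001], [-0.001, -0.001, -1.0]]
ft_force: [0.1, 0.0, -0.4]
finger_gap: 0.0647
```

View pics/v3.png

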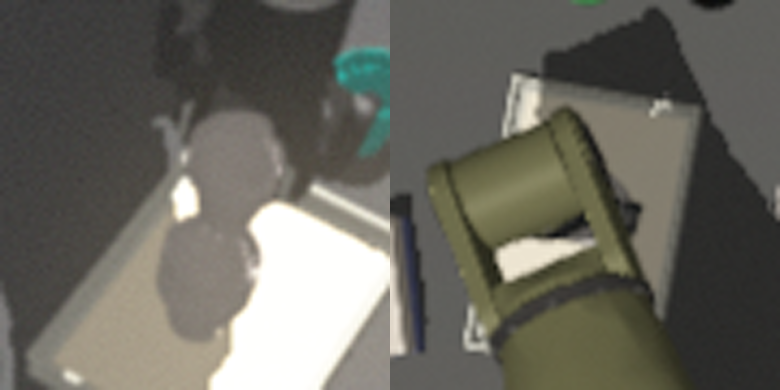

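Run:
```python
from h import *
print(proj("scene",np.array([.5638,.2793,.1746])),proj("scene",np.array([.5655,.280,.075])),proj("scene",np.array([.5638,.2793,.1226])))
s=cv2.imread("pics/scene3.png")
c=cv2.resize(s[190:255,345:405],None,fx=9,fy=9,interpolation=2).astype(float)
cv2.imwrite("pics/v3b.png",np.clip(c*1.8-20,0,255).astype(np.uint8))
```

```text
[379.14100129 207.32535944] [373.01106619 230.30395125] [375.80849416 219.42542366]
```

View pics/v3b.png

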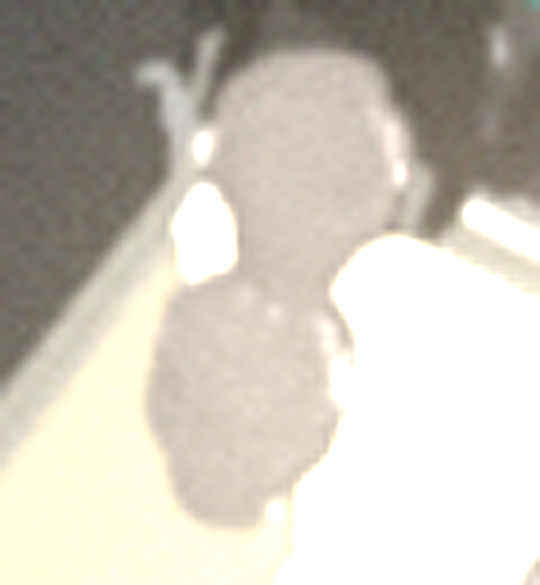

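```bash
python3 -m creep '[0.0015,0.0005,-0.01,0,0,0,0.6, 0,0,-0.02,0,0,0,0.6, 0,0,-0.01,0,0,0,0.6, 0,0,0,0,0,0,0.6]';  python3 -m creep '[0,0,-0.01,0,0,0,0.6, 0,0,-0.01,0,0,0,0.6, 0,0,0,0,0,0,0.6]';  python3 -m creep '[0,0,-0.007,0,0,0,0.6, 0,0,-0.003,0,0,0,0.6, 0,0,0,0,0,0,0.6]'
```

```text
t: 5.5
tcp_pos: [0.565, 0.2801, 0.1244]
eef_rot: [[0.305, 0.952, -0.003], [0.952, -0.305, -0.001], [-0.002, -0.002, -1.0]]
ft_force: [-1.3, 1.2, -0.8]
finger_gap: 0.0648
t: 5.8
tcp_pos: [0.5651, 0.2805, 0.1047]
eef_rot: [[0.305, 0.952, -0.002], [0.952, -0.305, -0.001], [-0.001, -0.002, -1.0]]
ft_force: [1.0, 0.3, -0.9]
finger_gap: 0.0653
t: 6.1
tcp_pos: [0.5655, 0.2806, 0.0958]
eef_rot: [[0.305, 0.952, -0.001], [0.952, -0.305, -0.0], [-0.0, -0.001, -1.0]]
ft_force: [0.4, 0.1, -0.5]
finger_gap: 0.0648
```

```bash
python3 -m creep '[0,0,-0.004,0,0,0,0.6, 0,0,0,0,0,0,0.6]';  python3 -m creep '[0,0,-0.003,0,0,0,0.6, 0,0,0,0,0,0,0.6]';python3 -m creep '[0,0,-0.002,0,0,0,0.6, 0,0,0,0,0,0,0.6]'
```

```text
t: 6.3
tcp_pos: [0.5655, 0.2807, 0.0919]
eef_rot: [[0.305, 0.952, -0.0], [0.952, -0.305, -0.0], [-0.0, -0.0, -1.0]]
ft_force: [0.6, 0.4, -0.7]
finger_gap: 0.065
t: 6.5
tcp_pos: [0.5656, 0.2807, 0.0889]
eef_rot: [[0.305, 0.952, -0.0], [0.952, -0.305, -0.0], [-0.0, -0.0, -1.0]]
ft_force: [-0.1, 0.0, -0.8]
finger_gap: 0.0648
t: 6.7
tcp_pos: [0.5656, 0.2807, 0.087]
eef_rot: [[0.305, 0.952, -0.0], [0.952, -0.305, -0.0], [-0.0, -0.0, -1.0]]
ft_force: [-0.3, 0.3, -1.6]
finger_gap: 0.0648
```

```bash
python3 -m creep '[0,0,-0.001,0,0,0,0.6, 0,0,0,0,0,0,0.6]';  python3 -m creep '[0,0,-0.001,0,0,0,0.6, 0,0,0,0,0,0,0.6]'
```

```text
t: 6.9
tcp_pos: [0.5657, 0.2807, 0.0863]
eef_rot: [[0.305, 0.952, 0.0], [0.952, -0.305, 0.0], [0.0, 0.0, -1.0]]
ft_force: [-0.6, -0.6, -0.1]
finger_gap: 0.065
t: 7.1
tcp_pos: [0.5661, 0.281, 0.086]
eef_rot: [[0.305, 0.952, 0.001], [0.952, -0.305, 0.001], [0.001, 0.001, -1.0]]
ft_force: [0.1, 0.2, 4.3]
finger_gap: 0.0646
```

```bash
python3 -m creep '[0,0,0,0,0,0,0.25, 0,0,0,0,0,0,0.2, 0,0,0,0,0,0,0.1, 0,0,0,0,0,0,0, 0,0,0,0,0,0,0]'; python3 -m creep '[0,0,0,0,0,0,0, 0,0,0.02,0,0,0,0, 0,0,0.04,0,0,0,0, 0,0,0.04,0,0,0,0, 0,0,0,0,0,0,0]'
```

```text
t: 7.6
tcp_pos: [0.5656, 0.2806, 0.0851]
eef_rot: [[0.305, 0.952, -0.0], [0.952, -0.305, -0.0], [-0.0, -0.0, -1.0]]
ft_force: [0.9, 0.2, -0.6]
finger_gap: 0.0854
t: 8.1
tcp_pos: [0.5674, 0.2815, 0.1914]
eef_rot: [[0.305, 0.952, 0.008], [0.952, -0.305, 0.004], [0.006, 0.007, -1.0]]
ft_force: [-0.3, 0.4, -0.5]
finger_gap: 0.0854
```

```bash
python3 -m creep '[0.01,-0.04,0.0,0,0,0,0, 0.013,-0.044,0,0,0,0,0, 0.013,-0.044,0,0,0,0,0, 0.013,-0.044,0,0,0,0,0, 0.013,-0.044,0,0,0,0,0]'
python3 - <<'E'
from h import *
for n in("scene","top"): cv2.imwrite(f"pics/{n}4.png",imaging.camera(n))
s=cv2.imread("pics/scene4.png");t=cv2.imread("pics/top4.png")
cv2.imwrite("pics/v4.png",np.hstack([cv2.resize(s[190:260,340:410],(390,390),interpolation=2),cv2.resize(t[185:255,170:240],(390,390),interpolation=2)]))
E
```

```text
t: 8.6
tcp_pos: [0.6279, 0.0629, 0.185]
eef_rot: [[0.305, 0.952, -0.0], [0.952, -0.305, 0.0], [-0.0, -0.0, -1.0]]
ft_force: [0.8, 0.7, -0.1]
finger_gap: 0.0854
```

View pics/v4.png

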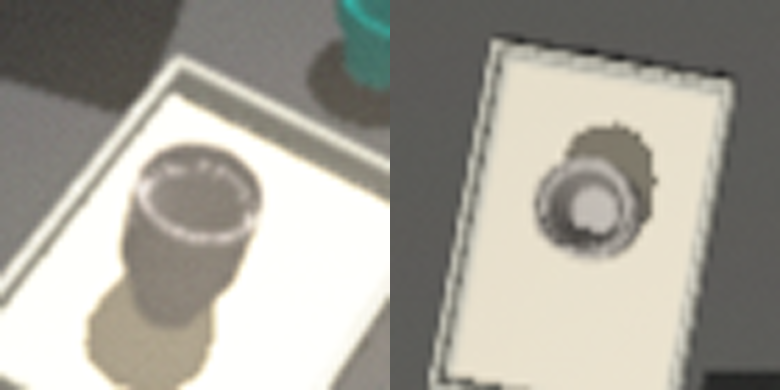

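The stack now shows three bands, level and standing (scene (375,225), top (205,222)). On to the second flared mould.

```bash
python3 -m creep '[0.013,-0.042,-0.01,0,0,0,0, 0.013,-0.042,-0.015,0,0,0,0, 0.013,-0.042,-0.02,0,0,0,0, 0.0106,-0.0404,-0.02,0,0,0,0, 0,0,0,0,0,0,0]'; python3 -m creep '[0,0,0,0,0,0,0, 0,0,0,0,0,0,0]'
python3 - <<'E'
from h import *
s=imaging.camera("scene"); cv2.imwrite("pics/scene5.png",s)
cv2.imwrite("pics/v5.png",cv2.resize(s[165:245,195:275],(560,560),interpolation=2))
E
```

```text
t: 9.2
tcp_pos: [0.6763, -0.106, 0.1161]
eef_rot: [[0.309, 0.951, -0.005], [0.951, -0.309, 0.0], [-0.001, -0.005, -1.0]]
ft_force: [-0.1, 0.3, 0.4]
finger_gap: 0.0854
t: 9.4
tcp_pos: [0.6775, -0.1004, 0.1209]
eef_rot: [[0.304, 0.953, 0.001], [0.953, -0.304, 0.0], [0.0, 0.001, -1.0]]
ft_force: [-0.1, 0.2, 1.3]
finger_gap: 0.0855
```

View pics/v5.png

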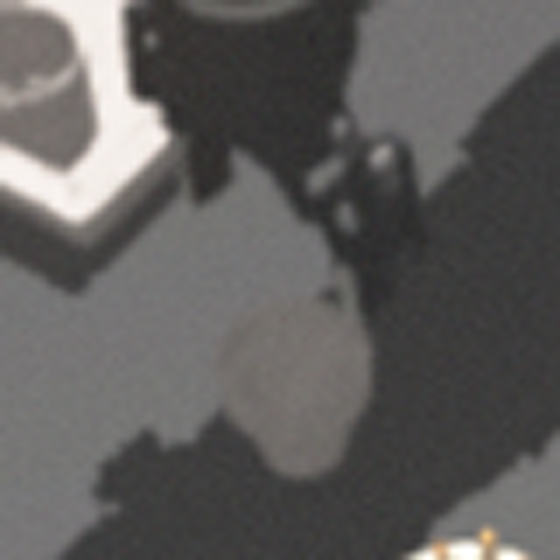

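```bash
python3 -m creep '[0,-0.002,-0.03,0,0,0,0, 0,0,-0.03,0,0,0,0, 0,0,-0.018,0,0,0,0, 0,0,0,0,0,0,0, 0,0,0,0,0,0,0]';  python3 -m creep '[0,0,0,0,0,0,0.15, 0,0,0,0,0,0,0.2, 0,0,0,0,0,0,0.25, 0,0,0,0,0,0,0.4, 0,0,0,0,0,0,0.6]' 25; python3 -m creep '[0,0,0,0,0,0,0.6]'
```

```text
t: 9.95
tcp_pos: [0.6778, -0.1033, 0.0436]
eef_rot: [[0.304, 0.953, 0.001], [0.953, -0.304, -0.0], [0.0, 0.001, -1.0]]
ft_force: [-0.4, 0.2, 0.7]
finger_gap: 0.0851
t: 10.45
tcp_pos: [0.6782, -0.1039, 0.0443]
eef_rot: [[0.305, 0.952, 0.003], [0.952, -0.305, -0.001], [0.0, 0.003, -1.0]]
ft_force: [-0.2, -0.0, 6.7]
finger_gap: 0.0655
t: 10.55
tcp_pos: [0.6782, -0.104, 0.0443]
eef_rot: [[0.305, 0.952, 0.003], [0.952, -0.305, -0.001], [0.0, 0.003, -1.0]]
ft_force: [0.0, -0.4, 6.8]
finger_gap: 0.0654
```

```bash
python3 -m creep '[0,0,0.005,0,0,0,0.6, 0,0,0.02,0,0,0,0.6, 0,0,0.04,0,0,0,0.6, 0,0,0.045,0,0,0,0.6, 0,0,0.035,0,0,0,0.6]'; python3 -m creep '[-0.006,0.02,0,0,0,0,0.6, -0.012,0.041,0,0,0,0,0.6, -0.012,0.041,0,0,0,0,0.6, -0.012,0.041,0,0,0,0,0.6, -0.012,0.041,0,0,0,0,0.6]';  python3 -m creep '[-0.012,0.041,0,0,0,0,0.6, -0.012,0.041,0,0,0,0,0.6, -0.012,0.041,0,0,0,0,0.6, -0.012,0.041,0,0,0,0,0.6, -0.0105,0.0365,0,0,0,0,0.6]'; python3 -m creep '[0,0,0,0,0,0,0.6, 0,0,0,0,0,0,0.6, 0,0,0,0,0,0,0.6]'
python3 - <<'E'
from h import *
for n in("scene",): cv2.imwrite(f"pics/{n}6.png",imaging.camera(n))
s=cv2.imread("pics/scene6.png")
c=cv2.resize(s[180:255,340:415],None,fx=8,fy=8,interpolation=2).astype(float)
cv2.imwrite("pics/v6.png",np.clip(c*1.8-20,0,255).astype(np.uint8))
E
```

```text
t: 11.05
tcp_pos: [0.6774, -0.1037, 0.1908]
eef_rot: [[0.305, 0.952, 0.002], [0.952, -0.305, -0.0], [0.0, 0.002, -1.0]]
ft_force: [0.0, -0.0, 0.1]
finger_gap: 0.0657
t: 11.55
tcp_pos: [0.6225, 0.0818, 0.1879]
eef_rot: [[0.305, 0.952, 0.001], [0.952, -0.305, 0.0], [0.0, 0.0, -1.0]]
ft_force: [1.1, -0.2, -0.3]
finger_gap: 0.0657
t: 12.05
tcp_pos: [0.5639, 0.2827, 0.188]
eef_rot: [[0.304, 0.953, 0.001], [0.953, -0.304, 0.0], [0.001, 0.0, -1.0]]
ft_force: [1.3, -0.1, -0.4]
finger_gap: 0.0655
t: 12.35
tcp_pos: [0.5651, 0.28, 0.1875]
eef_rot: [[0.306, 0.952, 0.0], [0.952, -0.306, -0.0], [0.0, 0.0, -1.0]]
ft_force: [1.0, 0.6, -0.0]
finger_gap: 0.0655
```

View pics/v6.png

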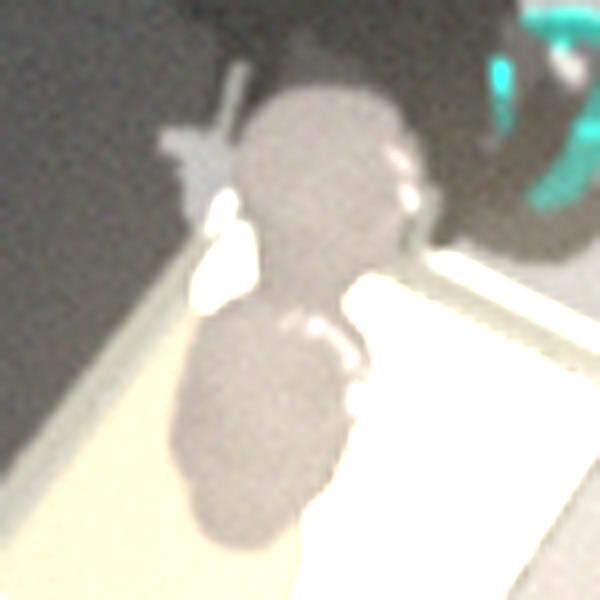

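```bash
python3 -m creep '[0.0005,0.0007,-0.01,0,0,0,0.6, 0,0,-0.02,0,0,0,0.6, 0,0,-0.01,0,0,0,0.6, 0,0,-0.01,0,0,0,0.6, 0,0,0,0,0,0,0.6]';  python3 -m creep '[0,0,-0.01,0,0,0,0.6, 0,0,-0.007,0,0,0,0.6, 0,0,-0.003,0,0,0,0.6, 0,0,0,0,0,0,0.6]'
```

```text
t: 12.9
tcp_pos: [0.5649, 0.2811, 0.1357]
eef_rot: [[0.305, 0.952, -0.002], [0.952, -0.305, -0.001], [-0.001, -0.002, -1.0]]
ft_force: [0.3, -0.4, -1.3]
finger_gap: 0.066
t: 13.3
tcp_pos: [0.5651, 0.2815, 0.1168]
eef_rot: [[0.305, 0.952, -0.001], [0.952, -0.305, -0.0], [-0.0, -0.001, -1.0]]
ft_force: [0.5, 0.2, 0.4]
finger_gap: 0.0652
```

```bash
python3 -m creep '[0,0,-0.004,0,0,0,0.6, 0,0,0,0,0,0,0.6]';  python3 -m creep '[0,0,-0.003,0,0,0,0.6, 0,0,0,0,0,0,0.6]'
```

```text
t: 13.5
tcp_pos: [0.5652, 0.2815, 0.113]
eef_rot: [[0.305, 0.952, -0.0], [0.952, -0.305, -0.0], [-0.0, -0.0, -1.0]]
ft_force: [-0.5, -0.8, -0.7]
finger_gap: 0.0659
t: 13.7
tcp_pos: [0.5651, 0.2815, 0.11]
eef_rot: [[0.305, 0.952, -0.0], [0.952, -0.305, -0.0], [-0.0, -0.0, -1.0]]
ft_force: [-0.3, 0.0, -1.2]
finger_gap: 0.0656
```

```bash
python3 -m creep '[0,0,-0.002,0,0,0,0.6, 0,0,0,0,0,0,0.6]';  python3 -m creep '[0,0,-0.001,0,0,0,0.6, 0,0,0,0,0,0,0.6]'
```

```text
t: 13.9
tcp_pos: [0.5652, 0.2815, 0.108]
eef_rot: [[0.305, 0.952, -0.0], [0.952, -0.305, -0.0], [-0.0, -0.0, -1.0]]
ft_force: [-0.3, -0.6, -0.2]
finger_gap: 0.0653
t: 14.1
tcp_pos: [0.5655, 0.2817, 0.1077]
eef_rot: [[0.305, 0.952, 0.001], [0.952, -0.305, 0.001], [0.001, 0.001, -1.0]]
ft_force: [-0.1, 0.4, 2.8]
finger_gap: 0.0653
```

```bash
python3 -m creep '[0,0,0,0,0,0,0.25, 0,0,0,0,0,0,0.2, 0,0,0,0,0,0,0.1, 0,0,0,0,0,0,0, 0,0,0,0,0,0,0]'; python3 -m creep '[0,0,0,0,0,0,0, 0,0,0.02,0,0,0,0, 0,0,0.04,0,0,0,0, 0,0,0.03,0,0,0,0, 0,-0.02,0,0,0,0,0]';  python3 -m creep '[0,-0.04,0,0,0,0,0, 0,-0.045,0,0,0,0,0, 0,-0.045,-0.02,0,0,0,0, 0,-0.0425,-0.025,0,0,0,0, 0,0,-0.03,0,0,0,0]';  python3 -m creep '[0,0,0,0,0,0,0, 0,0,0,0,0,0,0]'
python3 - <<'E'
from h import *
for n in("scene","top"): cv2.imwrite(f"pics/{n}7.png",imaging.camera(n))
s=cv2.imread("pics/scene7.png");t=cv2.imread("pics/top7.png")
cv2.imwrite("pics/v7.png",np.hstack([cv2.resize(s[160:260,280:405],(500,400),interpolation=2),cv2.resize(t[190:255,180:230],(300,390),interpolation=2)[:390] if 0 else cv2.resize(t[190:256,180:230],(300,400),interpolation=2)]))
E
```

```text
t: 14.6
tcp_pos: [0.5652, 0.2815, 0.1072]
eef_rot: [[0.305, 0.952, -0.0], [0.952, -0.305, -0.0], [-0.0, -0.0, -1.0]]
ft_force: [0.6, 0.1, 0.6]
finger_gap: 0.0853
t: 15.1
tcp_pos: [0.5664, 0.2632, 0.2019]
eef_rot: [[0.303, 0.953, 0.007], [0.953, -0.303, 0.003], [0.005, 0.006, -1.0]]
ft_force: [-0.1, -0.3, 0.1]
finger_gap: 0.0857
t: 15.6
tcp_pos: [0.5652, 0.0843, 0.1217]
eef_rot: [[0.309, 0.951, 0.001], [0.951, -0.309, -0.001], [-0.0, 0.001, -1.0]]
ft_force: [0.3, 1.0, 0.1]
finger_gap: 0.0858
t: 15.8
tcp_pos: [0.5652, 0.0892, 0.1225]
eef_rot: [[0.305, 0.952, -0.001], [0.952, -0.305, -0.0], [-0.0, -0.001, -1.0]]
ft_force: [0.5, -0.1, 0.8]
finger_gap: 0.0854
```

View pics/v7.png

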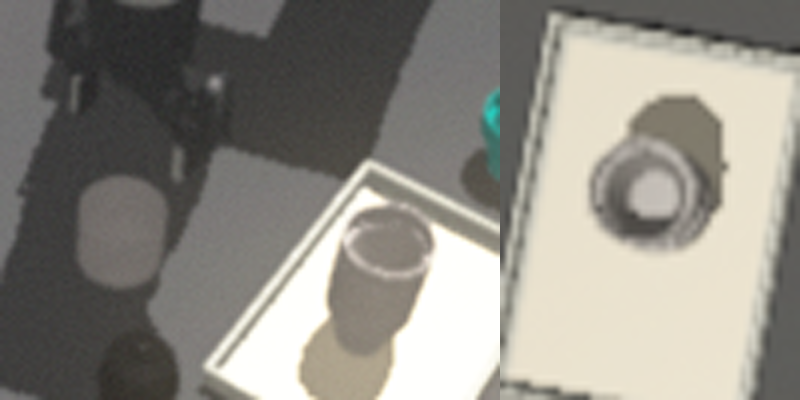

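Stack of four stands level and the straight-sided odd_mould is below the open fingers.

```bash
python3 -m creep '[0.001,-0.001,-0.03,0,0,0,0, 0,0,-0.03,0,0,0,0, 0,0,-0.02,0,0,0,0, 0,0,-0.0125,0,0,0,0, 0,0,0,0,0,0,0]';  python3 -m creep '[0,0,0,0,0,0,0.15, 0,0,0,0,0,0,0.2, 0,0,0,0,0,0,0.25, 0,0,0,0,0,0,0.4, 0,0,0,0,0,0,0.6]' 25; python3 -m creep '[0,0,0,0,0,0,0.6]'
```

```text
t: 16.4
tcp_pos: [0.5661, 0.0885, 0.0293]
eef_rot: [[0.304, 0.953, -0.001], [0.953, -0.304, -0.0], [-0.0, -0.001, -1.0]]
ft_force: [-0.4, -0.1, 0.8]
finger_gap: 0.0854
t: 16.9
tcp_pos: [0.5671, 0.0881, 0.0316]
eef_rot: [[0.305, 0.952, 0.003], [0.952, -0.305, 0.0], [0.001, 0.002, -1.0]]
ft_force: [-2.2, 0.3, 8.5]
finger_gap: 0.065
t: 17.0
tcp_pos: [0.5671, 0.0881, 0.0316]
eef_rot: [[0.305, 0.952, 0.003], [0.952, -0.305, 0.0], [0.001, 0.002, -1.0]]
ft_force: [-2.8, 0.0, 8.2]
finger_gap: 0.0653
```

```bash
python3 -m creep '[0,0,0.005,0,0,0,0.6, 0,0,0.02,0,0,0,0.6, 0,0,0.04,0,0,0,0.6, 0,0,0.04,0,0,0,0.6, 0,0,0.015,0,0,0,0.6]'; python3 -m creep '[-0.007,-0.02,0,0,0,0,0.6, -0.014,-0.042,0,0,0,0,0.6, -0.014,-0.042,0,0,0,0,0.6, -0.014,-0.042,0,0,0,0,0.6, -0.014,-0.042,0,0,0,0,0.6]';  python3 -m creep '[-0.014,-0.042,0,0,0,0,0.6, -0.014,-0.042,0,0,0,0,0.6, -0.014,-0.042,0,0,0,0,0.6, -0.014,-0.042,0,0,0,0,0.6, -0.009,-0.025,0,0,0,0,0.6]'; python3 -m creep '[0,0,0,0,0,0,0.6, 0,0,0,0,0,0,0.6, 0,0,0,0,0,0,0.6]'
python3 - <<'E'
from h import *
for n in("scene","top"): cv2.imwrite(f"pics/{n}8.png",imaging.camera(n))
s=cv2.imread("pics/scene8.png");t=cv2.imread("pics/top8.png")
cv2.imwrite("pics/v8.png",np.hstack([cv2.resize(s[100:205,165:265],(400,420),interpolation=2),cv2.resize(t[185:290,310:410],(400,420),interpolation=2)]))
E
```

```text
t: 17.5
tcp_pos: [0.5675, 0.0882, 0.1546]
eef_rot: [[0.305, 0.952, 0.006], [0.952, -0.305, 0.001], [0.002, 0.006, -1.0]]
ft_force: [-0.0, -0.1, -1.8]
finger_gap: 0.0651
t: 18.0
tcp_pos: [0.5025, -0.1014, 0.1506]
eef_rot: [[0.305, 0.952, 0.001], [0.952, -0.305, -0.0], [0.0, 0.001, -1.0]]
ft_force: [-0.1, -0.5, -0.5]
finger_gap: 0.0652
t: 18.5
tcp_pos: [0.4372, -0.2956, 0.1506]
eef_rot: [[0.306, 0.952, 0.001], [0.952, -0.306, -0.001], [-0.001, 0.001, -1.0]]
ft_force: [0.7, 0.0, -0.9]
finger_gap: 0.0652
t: 18.8
tcp_pos: [0.4386, -0.2922, 0.1501]
eef_rot: [[0.304, 0.953, 0.0], [0.953, -0.304, -0.0], [0.0, 0.0, -1.0]]
ft_force: [1.0, 0.3, -0.9]
finger_gap: 0.0651
```

View pics/v8.png

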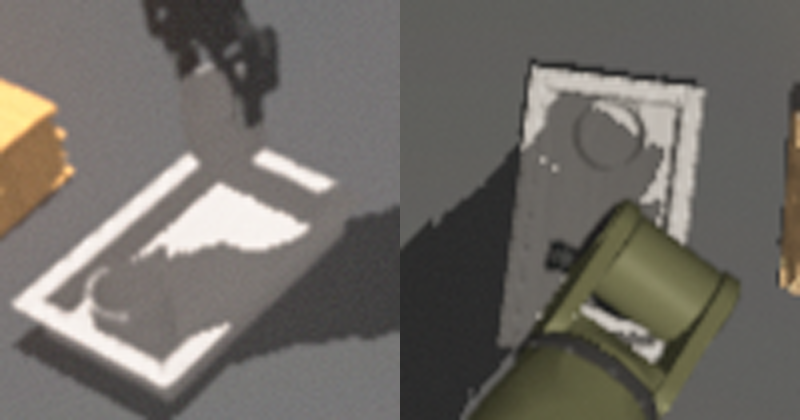

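```bash
python3 -m creep '[0,0,-0.02,0,0,0,0.6, 0,0,-0.03,0,0,0,0.6, 0,0,-0.03,0,0,0,0.6, 0,0,-0.015,0,0,0,0.6, 0,0,0,0,0,0,0.6]';  python3 -m creep '[0,0,-0.007,0,0,0,0.6, 0,0,-0.005,0,0,0,0.6, 0,0,-0.003,0,0,0,0.6, 0,0,0,0,0,0,0.6]'; python3 -m creep '[0,0,-0.002,0,0,0,0.6, 0,0,0,0,0,0,0.6]'
```

```text
t: 19.4
tcp_pos: [0.4377, -0.2917, 0.0529]
eef_rot: [[0.304, 0.953, -0.003], [0.953, -0.304, 0.002], [0.001, -0.004, -1.0]]
ft_force: [-0.1, 0.9, -0.1]
finger_gap: 0.0653
t: 19.8
tcp_pos: [0.4383, -0.293, 0.0398]
eef_rot: [[0.305, 0.952, 0.0], [0.952, -0.305, -0.0], [-0.0, 0.0, -1.0]]
ft_force: [-0.2, 0.6, -0.6]
finger_gap: 0.0646
t: 20.0
tcp_pos: [0.4383, -0.293, 0.0378]
eef_rot: [[0.305, 0.952, 0.0], [0.952, -0.305, -0.0], [-0.0, 0.0, -1.0]]
ft_force: [0.7, -0.1, -0.3]
finger_gap: 0.0652
```

```bash
python3 -m creep '[0,0,-0.002,0,0,0,0.6, 0,0,0,0,0,0,0.6]';  python3 -m creep '[0,0,-0.001,0,0,0,0.6, 0,0,0,0,0,0,0.6]';  python3 -m creep '[0,0,-0.001,0,0,0,0.6, 0,0,0,0,0,0,0.6]'
```

```text
t: 20.2
tcp_pos: [0.4382, -0.2929, 0.0356]
eef_rot: [[0.305, 0.952, -0.0], [0.952, -0.305, 0.0], [0.0, -0.0, -1.0]]
ft_force: [-0.6, -0.2, -1.4]
finger_gap: 0.0649
t: 20.4
tcp_pos: [0.4383, -0.293, 0.0347]
eef_rot: [[0.305, 0.952, -0.0], [0.952, -0.305, -0.0], [-0.0, -0.0, -1.0]]
ft_force: [-0.7, 0.6, -1.0]
finger_gap: 0.0652
t: 20.6
tcp_pos: [0.4383, -0.2931, 0.0346]
eef_rot: [[0.305, 0.952, 0.0], [0.952, -0.305, -0.0], [-0.0, 0.0, -1.0]]
ft_force: [-5.3, 2.3, 11.4]
finger_gap: 0.0647
```

Contact is at .0346, exactly as predicted. Releasing and retreating.

```bash
python3 -m creep '[0,0,0,0,0,0,0.25, 0,0,0,0,0,0,0.2, 0,0,0,0,0,0,0.1, 0,0,0,0,0,0,0, 0,0,0,0,0,0,0]'; python3 -m creep '[0,0,0,0,0,0,0, 0,0,0.02,0,0,0,0, 0,0,0.04,0,0,0,0, 0,0,0.045,0,0,0,0, 0,0,0.04,0,0,0,0]';  python3 -m creep '[-0.005,0.04,0.01,0,0,0,0, -0.005,0.045,0,0,0,0,0, -0.005,0.045,0,0,0,0,0, -0.005,0.045,0,0,0,0,0, -0.005,0.045,0,0,0,0,0]'; python3 -m creep '[0,0.03,0,0,0,0,0, 0,0,0,0,0,0,0, 0,0,0,0,0,0,0, 0,0,0,0,0,0,0]'
python3 - <<'E'
from h import *
for n in("scene","top"): cv2.imwrite(f"pics/{n}9.png",imaging.camera(n))
s=cv2.imread("pics/scene9.png");t=cv2.imread("pics/top9.png")
cv2.imwrite("pics/v9.png",np.hstack([cv2.resize(s[120:205,165:265],(400,340),interpolation=2),cv2.resize(t[185:285,325:395],(238,340),interpolation=2)]))
E
```

```text
t: 21.1
tcp_pos: [0.4383, -0.293, 0.0337]
eef_rot: [[0.305, 0.952, -0.0], [0.952, -0.305, 0.0], [0.0, -0.0, -1.0]]
ft_force: [-0.5, 0.2, -0.2]
finger_gap: 0.0857
t: 21.6
tcp_pos: [0.4382, -0.2929, 0.1808]
eef_rot: [[0.305, 0.952, 0.0], [0.952, -0.305, -0.0], [-0.0, 0.0, -1.0]]
ft_force: [0.4, -0.9, -1.2]
finger_gap: 0.0857
t: 22.1
tcp_pos: [0.4127, -0.0714, 0.1889]
eef_rot: [[0.305, 0.952, 0.0], [0.952, -0.305, -0.0], [0.0, 0.0, -1.0]]
ft_force: [1.0, 0.0, 0.2]
finger_gap: 0.0857
t: 22.5
tcp_pos: [0.4134, -0.0437, 0.1888]
eef_rot: [[0.305, 0.952, -0.0], [0.952, -0.305, -0.0], [-0.0, 0.0, -1.0]]
ft_force: [0.1, -0.3, -0.3]
finger_gap: 0.0852
```

View pics/v9.png

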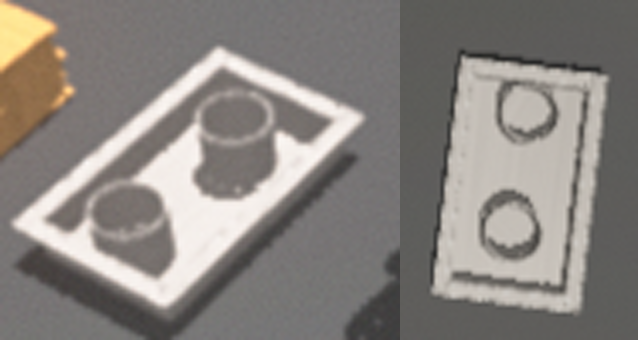

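View pics/scene9.png

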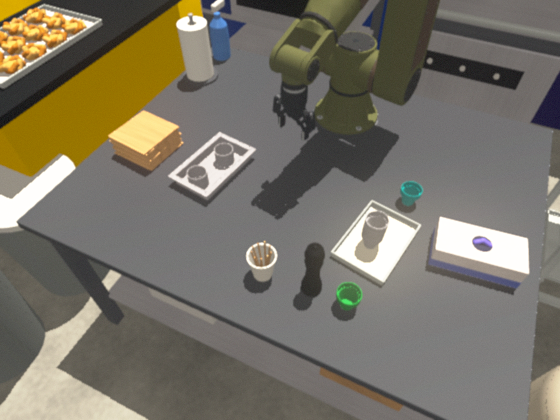

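Both straight-sided moulds stand in the pan (scene (224,153) and (197,174)). The stack on the tray (375,228) is upright, and nothing else has moved. One last check: the stack rim height.

Run:
```python
from h import *
s=cv2.imread("pics/scene9.png");t=cv2.imread("pics/top9.png")
def up(im,x,y,r,k=12): return cv2.resize(im[y-r:y+r,x-r:x+r],None,fx=k,fy=k,interpolation=2)
cv2.imwrite("pics/v10.png",np.hstack([up(s,375,225,24,8),up(t,206,222,24,8)]))
print(proj("scene",np.array([.5655,.281,.125])),proj("top",np.array([.5655,.281,.125])))
```

```text
[376.36880969 219.52937995] [203.94367529 221.92648695]
```

View pics/v10.png

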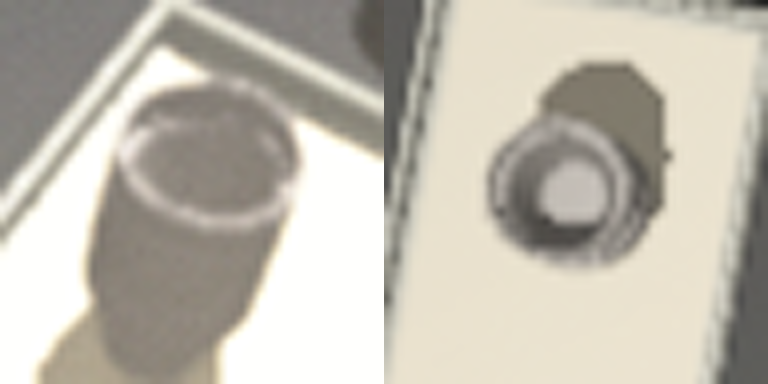

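Rim centre seen at about (376.6,219.9) in the scene view and (203.8,221.1) in the top view. For a fully nested rim at 125 mm I expected (376.4,219.5) and (203.9,221.9). It is home and level.

```bash
python3 -c "
from workcell import ticket
print(ticket.hand_in())"
```

```text
the job is handed in; nothing more can be done
None
```

All three moulds are put away and the job is handed in, at about 22.6 s on the robot's clock. I nested the two flared moulds on the tray stack one after the other, then stood the straight-sided mould in the pan's free half. Each was lowered until it touched before I let go.

**Stack:** the two nested moulds touched down within 0.5 mm of the computed fully-nested height. In the final pictures the rim centre is within 1 px of where a 125 mm rim should be, and the stack stands upright and level.

**Pan:** the straight-sided mould touched down at the pan-floor height, and both straight-sided moulds stand upright in the pan.

**Bystanders:** in the last scene picture the other things look to be where they started, judged by eye rather than measured.

**Disagreement:** the two cameras differed by about 4 mm, and up to about 7 mm for the pan. I used the averages, and every grasp and placement fitted. No check failed.

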